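# Pop a scanner battery from its charger and trap it

### The arm

A 6-joint arm with a two-finger parallel gripper is mounted at the origin on the work surface. World frame = base frame: x ahead of the robot, y to its left, z up, the work surface at z = 0. Lengths are in m, angles in rad, forces in N, time in s.
With the tool pointing down it reaches from about 0.375 to 0.925 m from the base axis. Payload 5.7 kg.
Tool frame: the origin (TCP) lies midway between the tips of the shut fingers; the grasp point (between the pads) lies 19 mm behind it; z points along the fingers, x is the direction in which the jaws open and shut, and the axes are right-handed (so a half turn about z gives the same grasp; the last joint's range is limited). The gripper opens to 88 mm and grips with 3 to 60 N. Pads are 20 mm wide; open, the fingers measure 115 mm over their backs; the gripper's body (75 mm by 178 mm) begins 61 mm behind the grasp point.
Start: joints at [-0.115, 0.359, 1.51, -0, 1.272, -0.115], TCP at [0.6, -0, 0.223] pointing down, gripper open.
Joint ranges: [-2.97, 2.97], [-1.01, 2.36], [0.21, 2.38], [-0.96, 4.11], [0.2, 2.71], [-2.98, 2.98]. Speed limits (rad/s): [2.39, 2.39, 3.14, 3.14, 3.14, 3.14].

### API

Orientations are given as a unit quaternion [x, y, z, w].
In Python, from bench import move_ptp, servo_line, goto_joints, move_gripper, sleep, inverse_kinematics, capture, PlanningError, close_job, spot_in, silhouettes, current_clock, current_joint_pos, current_qvel, current_joint_torque, current_position, current_orientation, current_force, current_torque, current_finger_gap gives the robot as it stands. Calls block until the motion is done:
- move_ptp(position, orientation): joint-space move of the TCP to a pose.
- servo_line(position, orientation=None, rate=0.15, contact_N=None): straight line of the TCP; orientation=None keeps the orientation; rate is the mean speed in m/s. With contact_N (N) it stops when the force on the tool has changed by that much, and returns True; else False.
- goto_joints(angles): joint-space move.
- move_gripper(opening): finger opening in m; the grip force is fixed at half the most; returns when the fingers have stopped.
- sleep(seconds).
- inverse_kinematics(position, orientation): joint angles nearest the present ones, or None.
- capture(name): name is "scene" or "side" or "wrist"; returns a dict with "image" (400x640x3 uint8, blue, green, red), "range_z" (400x640 float32, m along the optical axis (not along the pixel's ray), 0 where there is no reading), "intrinsics" (3x3 intrinsics, pixels), "R" (3x3) and "t" (3): a world point X has camera coordinates R X + t. Camera axes: x right, y down, z forward; pixel columns grow to the right and rows downward; lengths in m; the calibration is good to about 2 mm. A picture is of the moment at which its call begins.
A pose or a line that the arm cannot do raises PlanningError and nothing moves.
- close_job(): hands the job in, once; it reports no verdict.
Trained networks look in the newest picture that a camera, given by its name, has taken for a name from the list of things; names that differ only in an ending like _2 or _b are one class to them, and where a whole thing is asked for, a point or a joint stands for the part that bears it (a point fixed in the world has none). Each returns a list of dicts, best first, with "conf" (0 to 1); they miss things now and then, are a little off and sometimes report something else, mostly with a low value. They report only what shows in the picture. A call takes as long as a camera call. They do not tell look-alikes from the thing itself.
- spot_in(camera, query): "xy" ([column, row] in pixels, amid what is visible of it).
- silhouettes(camera, query): "region" (400x640 bool, what is visible of it) and "xy" ([column, row] in pixels, amid what is visible of it).
Readings, each from a call of its own:
- current_clock(): time.
- current_joint_pos(): joint angles.
- current_qvel(): joint speeds.
- current_joint_torque(): joint torques, N m.
- current_position(): TCP position.
- current_orientation(): TCP orientation.
- current_force(): force on the tool from outside, world axes, zero at the start.
- current_torque(): the same for the moment, N m.
- current_finger_gap(): finger opening in m.
Only numpy, scipy, OpenCV 4.12 (cv2) and the standard library are available. Lean on these libraries where they do the work, as an engineer would, in place of code of your own. Each camera call takes 0.05 s, during which the arm holds its last target. There are 200 camera calls.

### The job

Press the charger's eject key down with one finger and, with the other finger standing in the chute, stop the battery pack part-way out (1 to 5 cm) as the spring pops it, before it slides away. Do not grip or lift anything, and leave the other things on the bench where they are. The program finishes while holding: key still down, popped pack still pressed by its spring against the other finger.

Things in the scene. Friction and masses are not known exactly. Their poses are not given: they have to be found in the camera images.
- charger: Grey charger fixed to the bench, 300 mm long. Origin: on the bench under the chute's centre line; its own axes, z up. The pack pops towards -x. A hood over the pack's rear (x 35 to 75 mm) and a solid back (x 75 to 140) are 54 mm wide and 65 mm high. The key's housing, 60 x 48 mm and 30 high, stands beside the chute, centred at x -38, y +50 mm.
- chute (a point): Point on the chute floor, centre line, 38 mm ahead of the seated pack's front and level with the key: x -38, y 0, z +30 mm in the charger's axes. The chute is level, open on top, 44 mm wide between two 5 mm rails that stand 11 mm above its floor; it runs along the charger's x from +75 to -110 mm, then a ramp drops to the bench at x -162.
- catch (a point): Top centre of the steel catch, 6 x 18 mm, standing 6 mm out of the chute floor against the pack's front (x -6 to 0, y 0 in the charger's axes). One piece with the key: it sinks with it and frees the pack once the key is 4 to 6 mm down; if the key comes up again it rises under the pack.
- pusher (a joint): Spring plunger behind the pack, m of stroke towards the charger's -x: 0 seated, 0.060 fully out. It pushes with 4 N when seated, 1.6 N fully out. Once freed, the pack shoots out in 0.1 to 0.2 s, so the stopping finger must already stand in the chute.
- eject_key (a joint): Eject key, how far it is pressed down, m: 0 up, 0.009 fully down. Spring 4 N at first touch, 7.5 N fully down, plus up to 4 N of friction at the catch until the pack is freed.
- key_top (a point): Centre of the top face of the black key, a 36 mm square plate beside the chute; at x -38, y +54 mm in the charger's axes. 45 mm above the bench when up, 36 mm when fully down (6 mm above the chute floor, 20 mm below the pack's top). Moves with the key.
- pack: Black battery pack with a paper band, 60 mm long (x), 40 wide, 26 high, about 90 g, loose in the chute. Origin: centre of its underside. Seated, its origin is at x +30 mm in the charger's axes and its front face at x 0, its top 56 mm above the bench. Popped by 1 to 5 cm, its front face is at x -10 to -50 mm.
- spare_pack: Bystander: same kind of pack lying on the bench beside the charger. Origin: centre of its underside. Leave alone.
- scanner: Bystander: grey hand-held scanner lying on its side, head 110 x 64 x 46 mm with a black handle 90 mm long to its -y. Origin: underside of the head. Leave alone.
- tape_roll: Bystander: roll of brown packing tape lying flat, 104 mm across, 48 mm high. Origin: centre of its underside. Leave alone.
Not all that is in view belongs to the job. What is shaped like the pack but orange is not meant.

How it is judged:
On the way, in this order (a step that is already met when the one before it is completed fails the run):
1. the eject key is pressed while the pack is still in its seat (value of joint eject_key above 0.003 m and x of pack in the frame of charger above 0.025 m).
2. the popped pack is stopped part-way out by a finger while the key is held down (value of joint eject_key above 0.005 m and x of pack in the frame of charger between -0.02 and 0.02 m and contact force between the fingers and pack above 0.4 N), for 0.3 s.
At the end, for the whole second after the job is handed in: The key is held at least 5 mm down; the pack lies flat on the chute floor (within 6 mm, 0.15 rad), 10 to 50 mm out of its seat, at rest, and presses on a finger with more than 0.4 N (all of step 2 and z of pack in the frame of charger between 0.026 and 0.036 m and angle between pack's own z axis and vertical below 0.15 rad and linear speed of pack below 0.02 m/s); the arm keeps its last pose, push and grip.
It fails at once if the pack slid away: more than 65 mm out (x of pack in the frame of charger below -0.035 m).
It fails at once if the pack was lifted or tipped (z of pack in the frame of charger above 0.042 m or angle between pack's own z axis and vertical above 0.35 rad).
It fails at once if a bystander was disturbed by more than 15 mm (distance of any of spare_pack, scanner, tape_roll from where it was at the start of the episode above 0.015 m).
It also fails if it takes over 32 s, if anything falls off the work surface, if the arm or the gripper's body presses on something with over 40 N, if the wrist force passes 120 N, or if a joint passes its speed limit or range.

## Working session

There is one attempt and no reset: what is moved stays moved. The work goes in short steps, each a Python script; the robot and the scene stay as the last script left them, time stands still between calls to the robot, and variables do not carry over. Pictures are saved under pics/ and viewed, about 8 in all and at most 12, crops included, and the job is handed in when it is done.

```bash
mkdir -p pics; ls
cat > h.py <<'E'
import numpy as np, cv2
from bench import *
def world(c,px,z=None):
    K,R,t=c["intrinsics"],c["R"],c["t"]
    u,v=px; d=np.linalg.solve(K,[u,v,1.0])
    C=-R.T@t
    if z is None:
        zz=c["range_z"][int(round(v)),int(round(u))]; return R.T@(d*zz-t)
    w=R.T@d; return C+w*(z-C[2])/w[2]
def cloud(c):
    K,R,t=c["intrinsics"],c["R"],c["t"]
    v,u=np.mgrid[:400,:640]; z=c["range_z"]
    P=np.stack([u,v,np.ones_like(u)],-1).reshape(-1,3)@np.linalg.inv(K).T*z.reshape(-1,1)
    W=(P-t)@R; W[z.reshape(-1)==0]=np.nan
    return W.reshape(400,640,3)
E
python3 - <<'E'
from h import *
np.set_printoptions(precision=4,suppress=True)
for n in ["scene","side"]:
    c=capture(n); cv2.imwrite(f"pics/{n}0.png",c["image"]); np.savez(f"{n}0.npz",**c)
    for q in ["charger","key_top","catch","pack","spare_pack","scanner","tape_roll"]:
        for d in spot_in(n,q)[:3]: print(n,q,round(d["conf"],2),np.round(d["xy"]),world(c,d["xy"]))
print(current_clock())
E
```

```text
pics
scene charger 0.75 [244. 277.] [ 0.5477 -0.1465  0.0582]
scene key_top 0.62 [242. 244.] [ 0.4928 -0.0787  0.0443]
scene catch 0.81 [242. 246.] [ 0.4955 -0.0835  0.0488]
scene catch 0.53 [320. 214.] [0.6003 0.0753 0.0454]
scene pack 0.72 [235. 343.] [ 0.5999 -0.2628  0.0258]
scene pack 0.67 [240. 272.] [ 0.5343 -0.1426  0.0594]
scene pack 0.66 [279. 380.] [ 0.7123 -0.2784  0.0248]
scene spare_pack 0.68 [194. 317.] [ 0.4955 -0.2587  0.0242]
scene scanner 0.84 [319. 216.] [0.6005 0.0733 0.0362]
scene tape_roll 0.95 [132. 366.] [ 0.4433 -0.3939  0.0039]
side charger 0.68 [331. 265.] [ 0.4989 -0.1251  0.0306]
side key_top 0.76 [323. 253.] [ 0.4989 -0.0943  0.0443]
side catch 0.67 [318. 253.] [ 0.4871 -0.0868  0.0433]
side pack 0.93 [401. 286.] [ 0.5965 -0.264   0.025 ]
side pack 0.79 [384. 217.] [ 0.7087 -0.081   0.0268]
side pack 0.7 [440. 272.] [ 0.698 -0.289  0.025]
side spare_pack 0.66 [360. 312.] [ 0.4797 -0.2593  0.0257]
side scanner 0.62 [315. 202.] [0.5896 0.0737 0.0263]
side tape_roll 0.61 [415. 359.] [ 0.5132 -0.3944  0.0008]
0.8
```

Run:
```python
from h import *
a=cv2.imread("pics/scene0.png");b=cv2.imread("pics/side0.png")
cv2.imwrite("pics/s1.png",cv2.resize(a[190:400,100:380],None,fx=2.8,fy=2.8,interpolation=3))
cv2.imwrite("pics/s2.png",cv2.resize(b[150:370,240:500],None,fx=2.7,fy=2.7,interpolation=3))
```

```text
(no output)
```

View pics/s1.png

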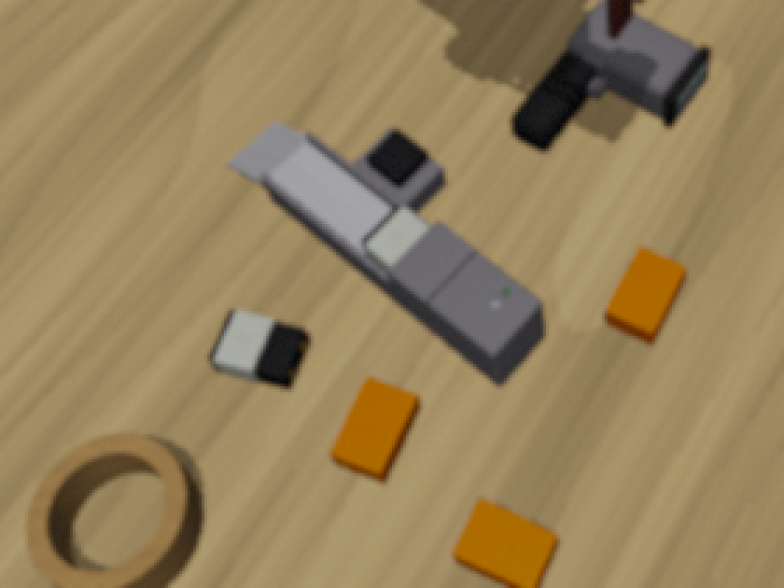

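View pics/s2.png

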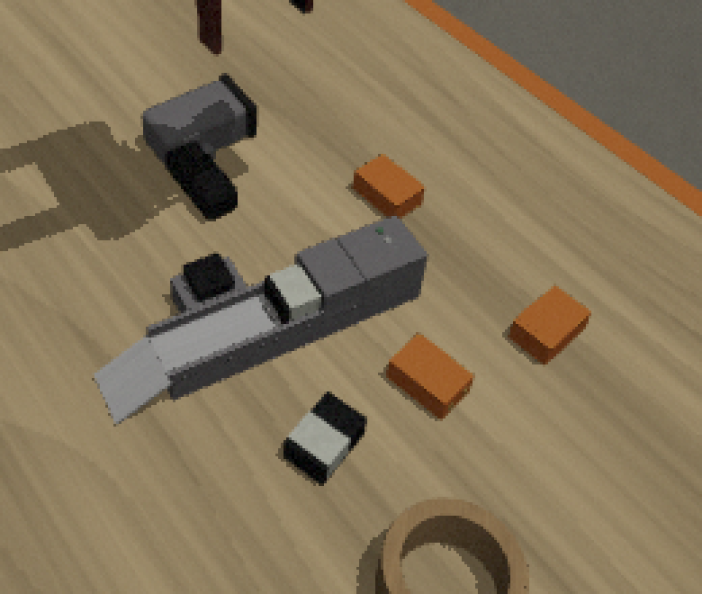

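The charger runs from the ramp (scene crop 265,150) to the back (500,330), with its key at crop (397,158) and the pack seated under the hood at (395,235). The black/white pack on the bench is the spare, and the orange ones are decoys. Next I fit the charger pose from both depth clouds.

Run:
```python
from h import *
np.set_printoptions(precision=4,suppress=True)
for n in ["scene","side"]:
    c=dict(np.load(f"{n}0.npz")); W=cloud(c).reshape(-1,3); W=W[~np.isnan(W[:,0])]
    box=(abs(W[:,0]-.53)<.15)&(W[:,1]<-.03)&(W[:,1]>-.24)
    top=W[box&(W[:,2]>.0615)&(W[:,2]<.069)]
    r=cv2.minAreaRect((top[:,:2]*1000).astype(np.float32)); print(n,"hood",len(top),r,np.median(top[:,2]))
    near=W[box&(np.hypot(W[:,0]-.497,W[:,1]+.082)<.04)&(abs(W[:,2]-.045)<.004)]
    k=cv2.minAreaRect((near[:,:2]*1000).astype(np.float32)); print("key",len(near),k,np.median(near[:,2]))
    h=np.array(r[0]);q=np.array(k[0]);d=h-q
    # charger vector key->hood = (125.5,-54)
    yaw=np.arctan2(d[1],d[0])-np.arctan2(-54,125.5)
    R=np.array([[np.cos(yaw),-np.sin(yaw)],[np.sin(yaw),np.cos(yaw)]])
    print("dist",np.hypot(*d),"exp",np.hypot(125.5,54),"yaw",np.degrees(yaw),"origin",h-R@[87.5,0],q-R@[-38,54])
```

```text
scene hood 1276 ((604.3895874023438, -155.09249877929688), (54.40288162231445, 105.47785186767578), 80.01918029785156) 0.06491991239549352
key 272 ((495.2247619628906, -88.709716796875), (50.22964859008789, 53.39401626586914), 79.2849349975586) 0.04511147109330767
dist 127.76397323561923 exp 136.6244853604214 yaw -8.022461976600239 origin [ 517.7459 -142.8809] [ 525.3166 -147.4846]
side hood 753 ((603.7310791015625, -154.8633575439453), (54.94622039794922, 105.31707000732422), 80.12954711914062) 0.06389466464876252
key 198 ((494.3521423339844, -88.16549682617188), (50.6082649230957, 48.768409729003906), 78.63433074951172) 0.044319743270175044
dist 128.11071942945821 exp 136.6244853604214 yaw -8.093109602804763 origin [ 517.1025 -142.5449] [ 524.3714 -146.9774]
```

```bash
cat >> h.py <<'E'
from scipy.spatial.transform import Rotation as Ro
YAW=np.radians(-9.93); O=np.array([.5179,-.1399])
ex=np.array([np.cos(YAW),np.sin(YAW)]); ey=np.array([-ex[1],ex[0]])
def tw(x,y,z): return np.append(O+ex*x+ey*y,z)
def ch(p): d=np.array(p[:2])-O; return np.array([d@ex,d@ey,p[2]])
def quat(s): return Ro.from_matrix(np.column_stack([s*np.append(ey,0),s*np.append(ex,0),[0,0,-1]])).as_quat()
E
python3 - <<'E'
from h import *
np.set_printoptions(precision=4,suppress=True)
best=min((q for q in (quat(1),quat(-1)) if inverse_kinematics(tw(-.038,.027,.12),q) is not None),key=lambda q:np.abs(np.array(inverse_kinematics(tw(-.038,.027,.12),q))-current_joint_pos()).max())
print(best); np.save("q.npy",best)
move_gripper(.0405)
move_ptp(tw(-.038,.027,.12),best)
servo_line(tw(-.038,.027,.062),rate=.1)
print(current_position(),current_finger_gap(),current_force(),current_clock())
for n in ["wrist","scene","side"]:
    c=capture(n); cv2.imwrite(f"pics/{n}1.png",c["image"]); np.savez(f"{n}1.npz",**c)
a=cv2.imread("pics/scene1.png")[200:340,160:320];b=cv2.imread("pics/side1.png")[180:320,260:420]
cv2.imwrite("pics/m1.png",np.hstack([cv2.resize(i,(400,350),interpolation=3) for i in(a,b)]))
E
```

```text
[-0.6433  0.7657  0.      0.    ]
[ 0.4855 -0.1068  0.0622] 0.040420277319654745 [ 0.6018 -0.5865  0.2798] 3.7583
```

View pics/m1.png

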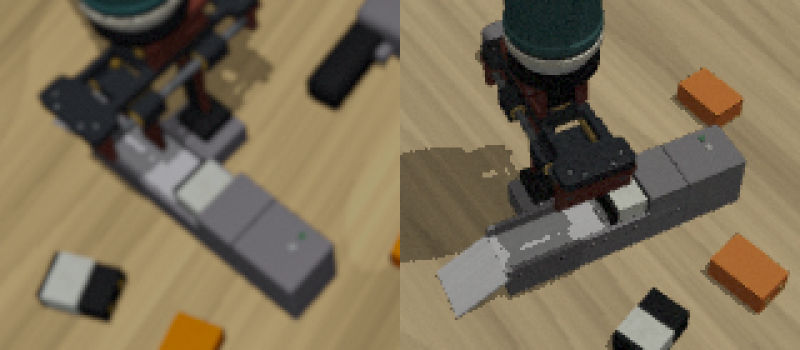

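View pics/wrist1.png

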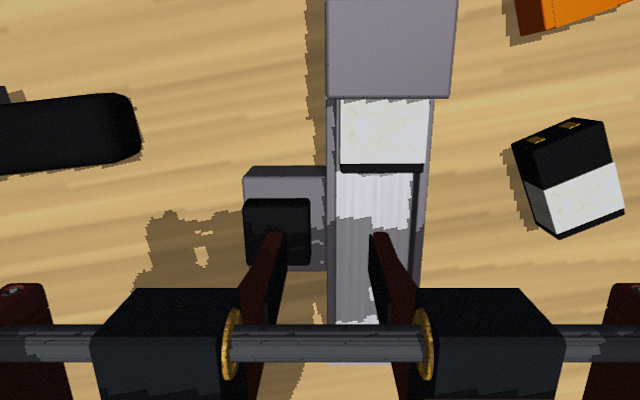

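The wrist view shows the left tip at (275,235) over the key, which is centred at about (277,232). The right tip at (380,235) stands between the rails, which span columns 335–418. The pack's front is ahead at row 170. The alignment is good, so I press.

Run:
```python
from h import *
np.set_printoptions(precision=4,suppress=True)
hit=servo_line(tw(-.038,.027,.040),rate=.02,contact_N=2.0)
p=current_position(); print("touch",hit,ch(p),current_force(),current_clock())
if hit and .041<p[2]<.049:
    servo_line(tw(-.038,.027,p[2]-.0075),rate=.03)
    sleep(.3)
    print(ch(current_position()),current_force(),current_clock(),current_finger_gap())
    for n in ["wrist","side"]:
        c=capture(n); cv2.imwrite(f"pics/{n}2.png",c["image"]); np.savez(f"{n}2.npz",**c)
    a=cv2.imread("pics/wrist2.png")[60:300,200:520];b=cv2.imread("pics/side2.png")[180:320,260:420]
    cv2.imwrite("pics/m2.png",np.hstack([cv2.resize(i,(400,350),interpolation=3) for i in(a,b)]))
```

```text
touch True [-0.0382  0.027   0.0447] [ 0.0693 -1.3945  3.4227] 4.7167
[-0.0386  0.0272  0.0372] [-1.9701 -0.0637  5.0949] 5.4167 0.04079870771864449
```

View pics/m2.png

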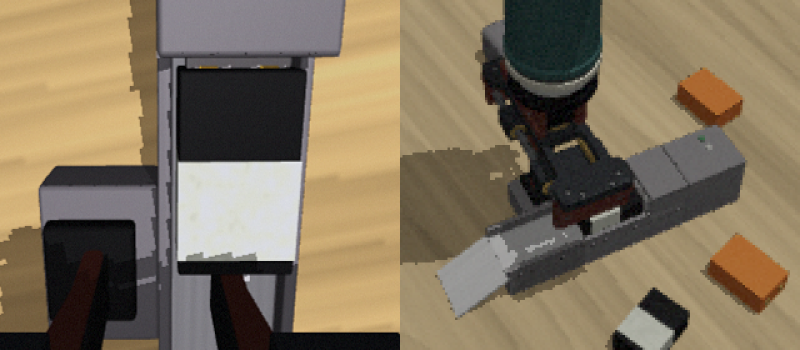

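The pack has popped and rests against the right finger at wrist-crop (235,270). Its rear sits just clear of the hood, about 28 mm out, and the key is down.

Run:
```python
from h import *
np.set_printoptions(precision=4,suppress=True)
sleep(.6); f=current_force()
print(ch(current_position()),f,"along charger x",np.array(f[:2])@ex,current_clock())
c=capture("wrist"); W=cloud(c).reshape(-1,3); C=np.column_stack([(W[:,:2]-O)@ex,(W[:,:2]-O)@ey,W[:,2]])
m=(abs(C[:,1])<.018)&(abs(C[:,2]-.056)<.004)&(C[:,0]>-.06)&(C[:,0]<.035)
print("pack top x range",np.percentile(C[m,0],[1,99]),"z",np.median(C[m,2]))
close_job()
```

```text
[-0.0386  0.0271  0.0372] [-1.5443 -0.3329  6.0061] along charger x -1.4637217243768221 6.1167
pack top x range [-0.028   0.0329] z 0.055944111160865104
the job is handed in; nothing more can be done
```

The job is handed in. The key is held down and the popped pack is stopped against the other finger, about 28 mm out of its seat.

I located the charger from the hood top in the depth images. With the gripper set to 40.5 mm, one finger stood over the key and the other in the chute. I lowered until I felt the key at z = 44.7 mm, then pressed 7.5 mm further.

Last checks before hand-in:
- **Key:** it is about 7.5 mm down, judged from the finger height.
- **Pack position:** its front is at charger x = -28 mm, within the 10–50 mm allowed.
- **Pack attitude:** its top is at 55.9 mm, so it is at the height expected for lying on the chute floor.
- **Push on the finger:** the wrist force along charger x was about 1.5 N. It read about 0.6 N per axis before contact, so this value is rough. The image shows the pack against the finger.
- **Bystanders:** the arm did not go near them. I checked them by eye in the pictures only and did not re-measure their positions.

The first fit of the key's outline came out too large because it included the rail. I dropped it and used the hood alone, and the wrist view then confirmed the alignment. No other check failed or disagreed. The robot's clock read 6.1 s just before hand-in.

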